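# Slide the bath filter cassette into its case

## Robot

A 7-joint arm with a two-finger parallel gripper is mounted at the origin on a cart in front of the work surface, level with it; the furniture and walls round the work are solid. World frame = base frame: x ahead of the robot, y to its left, z up, the work surface at z = 0. Lengths are in m, angles in rad, forces in N, time in s.
With the tool pointing down it reaches from about 0.4 to 0.875 m from the base axis. Payload 6.5 kg.
Tool frame: the origin (TCP) lies at the very end of the fingers, on their centre line; the grasp point (between the pads) lies 19 mm behind it; z points along the fingers, y is the line along which they close (so a half turn about z gives the same grasp; the last joint's range is limited). The gripper opens to 88 mm and grips with 3 to 60 N. Pads are 18 mm wide; open, the fingers measure 123 mm over their backs; the gripper's body (75 mm by 187 mm) begins 45 mm behind the grasp point.
Start: joints at [-1.411, 0.536, -0.004, 1.538, 0.003, 1.067, -0.071], TCP at [0.146, 0.633, 0.239] pointing down, gripper open.
Joint ranges: [-2.7, 2.7], [-0.37, 2.16], [-1.27, 1.26], [0.24, 2.4], [-1.31, 4.45], [0.19, 1.91], [-2.76, 2.76]. Speed limits (rad/s): [2.39, 2.39, 3.14, 3.14, 3.14, 3.14, 3.14].

## Interface

Orientations are given as a unit quaternion [x, y, z, w].
In Python, from plant import bot gives the robot as it stands.
- The arm moves only by the tool send_rows, never from a script. Its argument "moves" is a list that holds one entry, the list of rows, each a list of 7 numbers: the turn, a rotation vector about the world's x, y, z in degrees, then the shift along the world's x, y, z in cm, then the closure, from -1 (fully open) to 1 (shut). A call has exactly 8 rows; each row is the pose to reach, as a shift and turn from the pose commanded when the call began; what a row does not reach only later rows make up. A row lasts 1/8 s, in which the tool goes at most 62.5 mm and 10.7 degrees, less where a joint would pass 70% of its speed; a pose out of reach is approached as far as the arm can. A call with a gripper value outside its range is refused whole. The fingers move at their own pace and stop on an object; "grip_force" is the grip in N (left out, the last holds). Time passes only in rows, so rows that repeat a pose let the fingers close, or fill a call up. It gives the time, the measured TCP pose, the force, the opening and the grip force at its end, in the units of the state.
- bot.get_state(): the state, without advancing time (a new reading comes with each control period).
- bot.get_image(name): name is "side" or "top" or "wrist"; returns a dict with "color" (400x640x3 uint8, red, green, blue), "intrinsics" (3x3 intrinsics, pixels), "world_to_cam" (4x4, takes a point from world to camera coordinates). Camera axes: x right, y up, looking along -z (the intrinsics and any distortion apply to the point x, -y, -z); pixel columns grow to the right and rows downward; lengths in m; the calibration is good to about 2 mm. A picture is of the moment at which its call begins. There is no depth.
- bot.sign_off(): hands the job in; it is judged then, once.
The state is a dict: "time_s": time; "q": joint angles; "qd": joint speeds; "tau": joint torques, N m; "position": TCP position; "orientation": TCP orientation; "force": force on the tool from outside, world axes, zero at the start; "wrist_torque": the same for the moment, N m; "finger_gap": opening from 0.0 (shut) to 1.0 (fully open); "grasp_force": force on a finger pad.
Only numpy, scipy, OpenCV 4.12 (cv2) and the standard library are available. Lean on these libraries where they do the work, as an engineer would, in place of code of your own. Each camera call takes 0.05 s, during which the arm holds its last target. There are 200 camera calls.

## Task

Put the bath filter cassette (white, with a blue grip tab) into the filter case with the blue mouth: slide it in upright, tab up, either way round, all the way down to the bottom, and let go. Lower it rather than dropping it, leave the paint jar where it stands, and put nothing into the case with the red mouth.

Things in the scene. Friction and masses are not known exactly. Their poses are not given: they have to be found in the camera images.
- filter_cassette: Loose cassette standing upright, 0.16 kg: white block 56 mm long (its x), 30 mm thick (its y), 70 mm high, grey pleats in its wide faces; on top a BLUE grip tab 36 mm long (x), 14 mm thick (y), from 70 to 106 mm above the underside. Grip the tab across its 14 mm. Origin: centre of the underside, z up. The same after a half turn about z.
- blue_case: Fixed grey open-topped case with a BLUE funnel mouth and blue band, 66 mm tall. Bore 66 mm (its x) by 40 mm (its y), walls 5 mm, from the inner floor (6 mm above the worktop) to 54 mm; above that it flares to 80 by 54 mm at the rim. Foot 100 by 64 mm. Origin: centre of its underside, on the worktop; z up. The cassette's x goes along the case's x; fully in, its underside is 6 mm above this origin.
- red_case: Fixed case of the same shape and size but with a RED mouth and red band: the wrong one. Origin and axes as for the blue case. Beware: behind the work stands the steel rectifier cabinet, 165 mm tall, its front face at x = 0.54 from y = -0.11 to 0.25; carry things in front of it or well above it, and not low across the cases or the jar.
- paint_jar: Bystander: loose dark paint jar with a black screw cap and an orange and white label, 48 mm in diameter, 66 mm tall, standing on the worktop. Origin at the centre of its underside, z up.
Not all that is in view belongs to the job. Leave any orange look-alike of the filter_cassette alone.

How it is judged:
By the outcome, as a careful person would: the job done as asked, in the order asked, and still so for the second after the job is handed in, with the robot touching nothing.
It also fails if it takes over 35 s, if anything falls off the work surface, if the arm or the gripper's body presses on something with over 40 N, if the wrist force passes 120 N, or if a joint passes its speed limit or range.

## Working session

There is one attempt and no reset: what is moved stays moved. The work goes in short steps, Python scripts to look and compute and a tool call to move; the robot and the scene stay as the last step left them, time stands still between calls to the robot, and variables do not carry over. Pictures are saved under pics/ and viewed, at most 10 in all, crops included, and the job is handed in when it is done.

Besides the shell and the picture viewer there is one more tool, called after "Emit:" by a JSON object that holds its "api" and its "payload", one argument or row to a line. send_rows: Moves the arm, as the interface text tells. Its arguments: {"type":"object","properties":{"moves":{"type":"array"},"grip_force":{"type":"number"}},"required":["moves"]}

```bash
mkdir -p pics; cat > h.py <<'E'
import numpy as np, cv2
from plant import bot
def snap(n,f,crop=None,k=1):
    im=bot.get_image(n); c=im["color"][:,:,::-1]
    np.savez(f"pics/{f}.npz",K=im["intrinsics"],T=im["world_to_cam"])
    cv2.imwrite(f"pics/{f}_full.png",c)
    if crop: a,b,x,y=crop; c=c[b:y,a:x]
    cv2.imwrite(f"pics/{f}.png",cv2.resize(c,None,fx=k,fy=k,interpolation=cv2.INTER_CUBIC))
def ray(f,u,v,z):
    d=np.load(f"pics/{f}.npz");K,T=d["K"],d["T"]
    r=np.linalg.inv(K)@[u,v,1]; r=T[:3,:3].T@(r*[1,-1,-1]); o=-T[:3,:3].T@T[:3,3]
    return o+r*(z-o[2])/r[2]
def proj(f,p):
    d=np.load(f"pics/{f}.npz");K,T=d["K"],d["T"]
    c=T[:3,:3]@p+T[:3,3]; q=K@(c*[1,-1,-1]); return q[:2]/q[2]
E
python3 - <<'E'
from h import *
snap("top","t1",None,1.25);snap("side","s1",None,1.25)
s=bot.get_state();print(s)
print({k:v for k,v in bot.get_image("top").items() if k!="color"})
E
```

```text
{'time_s': 0.1, 'q': array([-1.41119295,  0.53710841, -0.00441417,  1.53868313,  0.00261209,
        1.06731944, -0.07115832]), 'qd': array([-0.00061493, -0.00160223,  0.00049808,  0.00071718, -0.00078051,
       -0.00142496,  0.0001095 ]), 'tau': array([ 2.77306775e-03, -5.72069049e+01,  9.93889086e-01, -2.52228606e+01,
       -5.62140648e-02,  1.35171539e-02,  6.88994965e-05]), 'position': array([0.14544075, 0.63298946, 0.23795082]), 'orientation': array([ 1.12613263e-01,  9.93638607e-01, -7.56235240e-04, -1.77742669e-05]), 'force': array([-0.09403021,  0.06394564, -0.44848508]), 'wrist_torque': array([-0.00624114, -0.01867162, -0.02515038]), 'grasp_force': 0.0, 'finger_gap': 0.9959932995358023}
{'intrinsics': array([[478.47946177,   0.        , 321.06984341],
       [  0.        , 478.47946177, 192.9095963 ],
       [  0.        ,   0.        ,   1.        ]]), 'world_to_cam': array([[-0.00517945, -0.99994492,  0.00912889,  0.02509563],
       [ 0.9855825 , -0.00356075,  0.16915808, -0.46100817],
       [-0.16911626,  0.00987342,  0.98554665, -1.16566654],
       [ 0.        ,  0.        ,  0.        ,  1.        ]])}
```

View pics/t1.png

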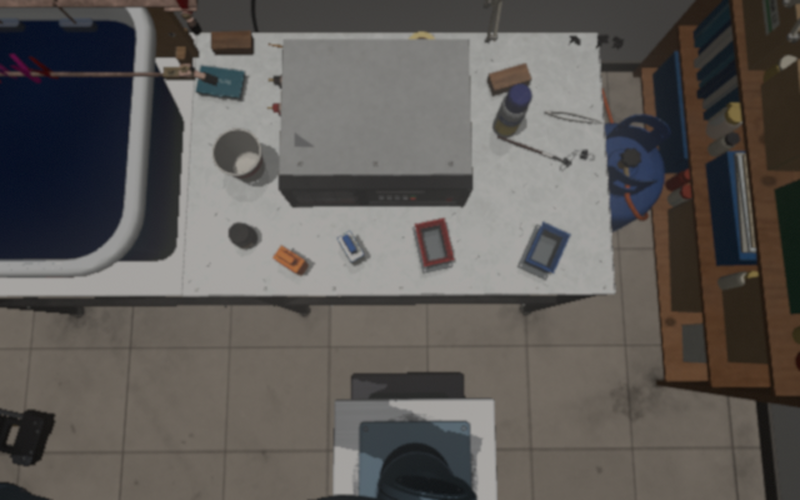

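View pics/s1.png

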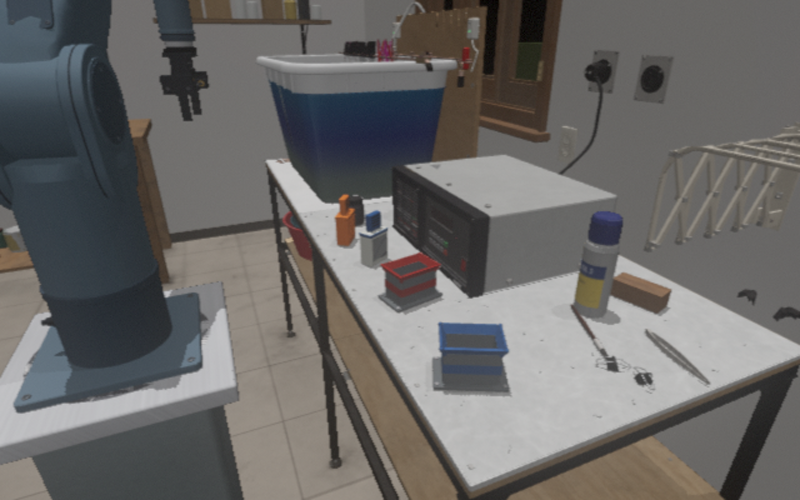

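The top view shows the cassette near (350,247), the orange look-alike at (290,260), the jar at (242,235), the red case at (434,243) and the blue case at (547,248). Next, an enlarged crop.

```bash
python3 - <<'E'
import cv2,numpy as np
c=cv2.imread("pics/t1_full.png")
a=cv2.resize(c[180:220,260:300],(400,400),interpolation=cv2.INTER_CUBIC)
b=cv2.resize(c[173:223,412:462],(400,400),interpolation=cv2.INTER_CUBIC)
cv2.imwrite("pics/crop1.png",np.hstack([a,b]))
E
```

```text
(no output)
```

View pics/crop1.png

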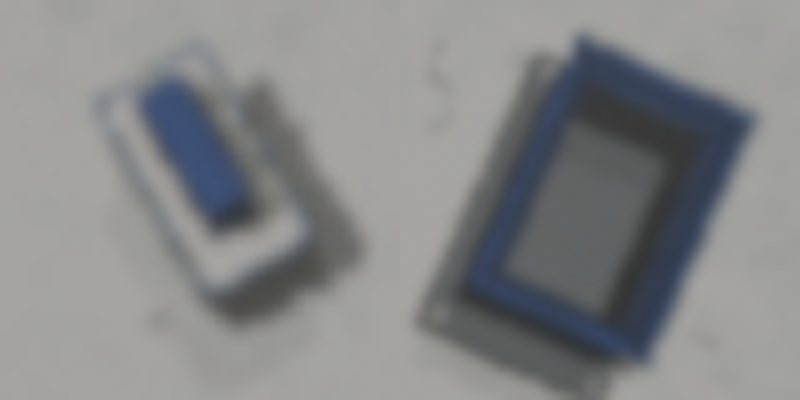

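The crop shows the tab's ends at (165,88) and (232,205), and the white block's top corners. It also shows the blue rim's corners at (583,38), (755,118), (645,358) and (472,283).

```bash
python3 - <<'E'
from h import *
f=lambda P,s,o,z:np.array([ray("t1",p[0]/s+o[0],p[1]/s+o[1],z)[:2] for p in P])
ang=lambda v:np.degrees(np.arctan2(v[1],v[0]))
T=f([(165,88),(232,205)],10,(259.5,179.5),.106);print("tab",T.mean(0),ang(T[0]-T[1]))
B=f([(100,102),(200,42),(308,235),(210,290)],10,(259.5,179.5),.07);print("blk",B.mean(0),ang(B[1]-B[2]),ang(B[0]-B[3]),np.linalg.norm(B-np.roll(B,1,0),axis=1))
R=f([(183,38),(355,118),(245,358),(72,283)],8,(411.5,172.5),.066);print("case",R.mean(0),ang(R[1]-R[2]),ang(R[0]-R[3]),np.linalg.norm(R-np.roll(R,1,0),axis=1))
print("jar",ray("t1",242/1.25,233/1.25,.06),"orange",ray("t1",290/1.25,260/1.25,.07),"red",ray("t1",434/1.25,243/1.25,.066))
from scipy.spatial.transform import Rotation as Ro
print(Ro.from_quat(bot.get_state()["orientation"]).as_matrix())
E
```

```text
tab [0.44704419 0.12278563] 29.794304440381357
blk [0.44803813 0.12410462] 29.148834097241803 30.424062651792568 [0.05408587 0.02856264 0.05504865 0.02733659]
case [ 0.44445942 -0.26518823] -26.83337523383016 -26.157686683539715 [0.08524887 0.05799534 0.08344235 0.05704598]
jar [0.47501407 0.33849975 0.06      ] orange [0.41932002 0.2404835  0.07      ] red [ 0.45255466 -0.04095558  0.066     ]
[[-9.74628448e-01  2.23828863e-01 -1.68685659e-04]
 [ 2.23828892e-01  9.74627599e-01 -1.29211142e-03]
 [-1.24806131e-04 -1.29708527e-03 -9.99999151e-01]]
```

Emit:
{"api": "send_rows", "payload": {
  "moves": [
    [[0, 0, 4, 2.5, -4.5, 0, -1], [0, 0, 8, 5, -9, 0, -1], [0, 0, 12, 8, -13.5, 0, -1], [0, 0, 16, 10.5, -18, 0, -1], [0, 0, 20, 13, -22.5, 0, -1], [0, 0, 24, 16, -27, 0, -1], [0, 0, 28, 18.5, -31.5, 0, -1], [0, 0, 32, 21, -36, 0, -1]]
  ]
}}

```text
time_s: 1.15
position: [0.3561, 0.2719, 0.2387]
orientation: [-0.167, 0.986, 0.0, 0.0]
force: [0.9, 0.8, 0.7]
finger_gap: 0.997
grasp_force: 0.0
```

Emit:
{"api": "send_rows", "payload": {
  "moves": [
    [[0, 0, 4, 2.5, -4, 0, -1], [0, 0, 8, 5, -8, -1, -1], [0, 0, 11, 7.5, -12, -2, -1], [0, 0, 11, 9, -15, -3, -1], [0, 0, 11, 9.2, -15, -4, -1], [0, 0, 11, 9.2, -15, -5, -1], [0, 0, 11, 9.2, -15, -5, -1], [0, 0, 11, 9.2, -15, -5, -1]]
  ]
}}

```text
time_s: 2.15
position: [0.4473, 0.1244, 0.1889]
orientation: [-0.26, 0.966, 0.0, 0.0]
force: [0.3, -0.4, -0.1]
finger_gap: 1.0
grasp_force: 0.0
```

```bash
python3 - <<'E'
from h import *
snap("wrist","w1",None,1.25);snap("side","s2",(200,0,520,240),2)
for z,p in ((.106,(.447,.123)),(.07,(.448,.124))): print(proj("w1",np.array([*p,z]))*1.25)
s=bot.get_state();print(s["time_s"],s["position"],s["orientation"])
E
```

```text
[398.57329148 253.75378016]
[398.95550651 241.66357546]
2.25 [0.44758163 0.12411226 0.18908528] [-2.59871740e-01  9.65643068e-01  1.10013180e-04  3.64211197e-04]
```

View pics/w1.png

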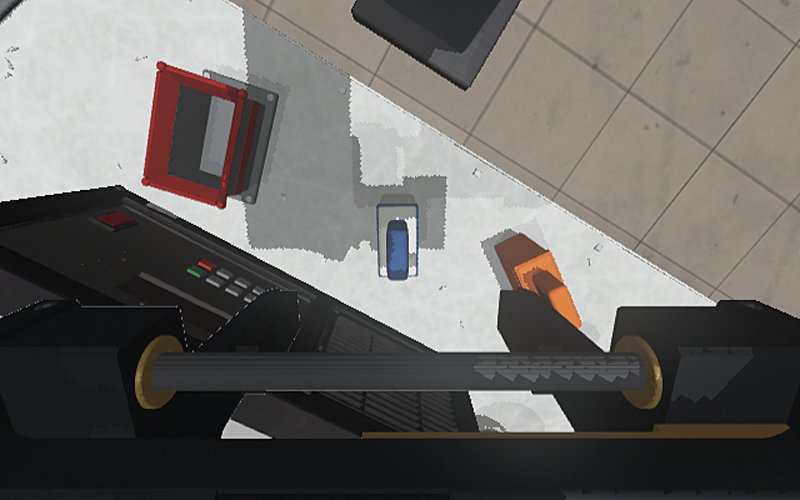

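View pics/s2.png

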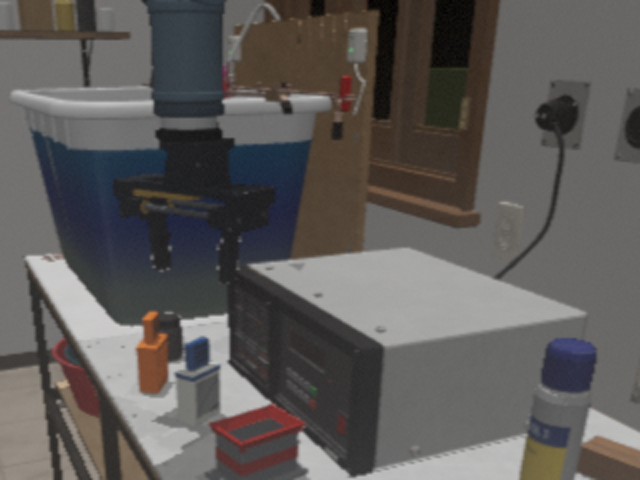

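The wrist view shows the tab top centred at about (397.5,250) and lined up with the finger frame. The side view shows the long axis of the gripper body along the closing line, clear of the cabinet.

```bash
python3 - <<'E'
from h import *
print(ray("w1",397.5/1.25,250/1.25,.106), ray("w1",398/1.25,241/1.25,.07),[ray("w1",u/1.25,v/1.25,.07) for u,v in ((377,205),(377,277),(418,205),(418,277))])
E
```

```text
[0.44512073 0.12108554 0.106     ] [0.44791454 0.12311176 0.07      ] [array([0.43197021, 0.09591369, 0.07      ]), array([0.48125405, 0.12357215, 0.07      ]), array([0.41676202, 0.12203919, 0.07      ]), array([0.46517235, 0.15120716, 0.07      ])]
```

Emit:
{"api": "send_rows", "payload": {
  "moves": [
    [[0, 0, 0, -0.1, -0.1, -2, -0.4], [0, 0, 0, -0.1, -0.1, -4, -0.4], [0, 0, 0, -0.1, -0.1, -6, -0.4], [0, 0, 0, -0.1, -0.1, -8, -0.4], [0, 0, 0, -0.1, -0.1, -10, -0.4], [0, 0, 0, -0.1, -0.1, -11.4, -0.4], [0, 0, 0, -0.1, -0.1, -11.4, -0.4], [0, 0, 0, -0.1, -0.1, -11.4, -0.2]]
  ],
  "grip_force": 25
}}

```text
time_s: 3.25
position: [0.447, 0.1227, 0.0753]
orientation: [-0.259, 0.966, 0.0, 0.0]
force: [0.5, 0.3, -1.2]
finger_gap: 0.614
grasp_force: 0.0
```

Emit:
{"api": "send_rows", "payload": {
  "moves": [
    [[0, 0, 0, 0, 0, 0, 0.2], [0, 0, 0, 0, 0, 0, 0.5], [0, 0, 0, 0, 0, 0, 0.8], [0, 0, 0, 0, 0, 0, 1], [0, 0, 0, 0, 0, 0, 1], [0, 0, 0, 0, 0, 0, 1], [0, 0, 0, 0, 0, 0, 1], [0, 0, 0, 0, 0, 0, 1]]
  ]
}}

```text
time_s: 4.25
position: [0.4465, 0.1225, 0.0747]
orientation: [-0.259, 0.966, 0.0, 0.0]
force: [-1.0, 0.1, 2.2]
finger_gap: 0.157
grasp_force: 25.0
```

Emit:
{"api": "send_rows", "payload": {
  "moves": [
    [[0, 0, 0, 0, 0, 1, 1], [0, 0, 0, 0, 0, 3, 1], [0, 0, 0, 0, 0, 6, 1], [0, 0, 0, 0, 0, 9, 1], [0, 0, 0, 0, 0, 12, 1], [0, 0, 0, 0, 0, 15, 1], [0, 0, 0, 0, 0, 17, 1], [0, 0, 0, 0, 0, 18, 1]]
  ],
  "grip_force": 35
}}

```text
time_s: 5.25
position: [0.4466, 0.1224, 0.2559]
orientation: [-0.259, 0.966, 0.0, 0.001]
force: [-0.4, 0.5, -2.7]
finger_gap: 0.158
grasp_force: 35.0
```

Emit:
{"api": "send_rows", "payload": {
  "moves": [
    [[0, 0, -3, 0, -1.5, 0, 1], [0, 0, -7, 0, -4, 0, 1], [0, 0, -12, 0, -7, 0, 1], [0, 0, -17, 0, -10.5, 0, 1], [0, 0, -22, 0, -14, 0, 1], [0, 0, -27, 0, -17.5, 0, 1], [0, 0, -32, 0, -21, 0, 1], [0, 0, -37, 0, -24.5, 0, 1]]
  ]
}}

```text
time_s: 6.25
position: [0.4451, -0.1257, 0.2543]
orientation: [0.065, 0.998, -0.0, -0.0]
force: [-0.0, -0.1, -2.7]
finger_gap: 0.158
grasp_force: 35.0
```

Emit:
{"api": "send_rows", "payload": {
  "moves": [
    [[0, 0, -5, 0, -3.5, 0, 1], [0, 0, -10, 0, -7, 0, 1], [0, 0, -14, 0, -10, 0, 1], [0, 0, -17, 0, -12.5, -1, 1], [0, 0, -19, 0, -14, -3, 1], [0, 0, -19.5, -0.1, -14.3, -5, 1], [0, 0, -19.5, -0.1, -14.3, -6, 1], [0, 0, -19.5, -0.1, -14.3, -6, 1]]
  ]
}}

```text
time_s: 7.25
position: [0.4444, -0.2659, 0.1942]
orientation: [0.23, 0.973, 0.0, -0.001]
force: [-0.9, -0.6, -1.7]
finger_gap: 0.155
grasp_force: 35.0
```

```bash
python3 - <<'E'
from h import *
snap("wrist","w2",None,1.25);snap("side","s3",(300,150,460,350),3)
s=bot.get_state();print(s["time_s"],s["position"],s["orientation"],s["finger_gap"],s["force"])
E
```

```text
7.35 [ 0.44558748 -0.26585666  0.19523895] [ 2.28963912e-01  9.73434846e-01 -7.82422418e-05  3.48337541e-04] 0.1570329837165565 [ 0.70752359  0.60565907 -2.40239803]
```

View pics/w2.png

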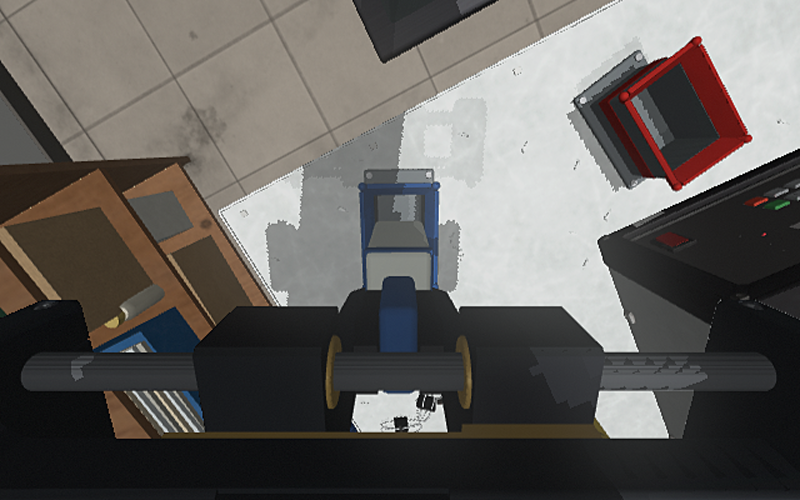

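View pics/s3.png

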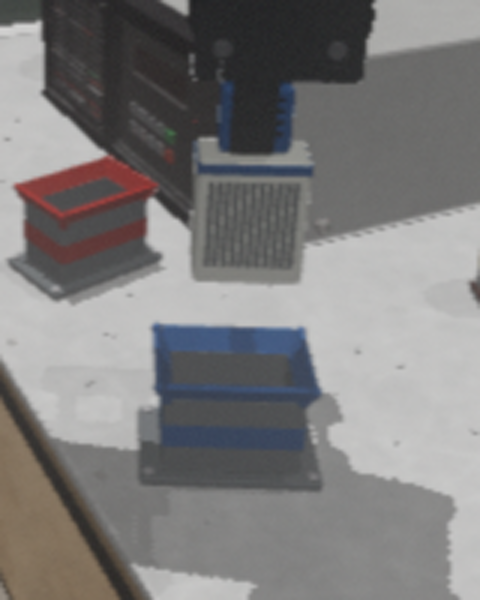

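The wrist view shows the case's near rim corners at (361,183) and (438,183), with the cassette hanging level and in line with it. In the side view the rim corners are at about (153,327), (303,330), (319,396) and (163,398). The cassette's front face bottom runs (193,277) to (301,283).

```bash
python3 - <<'E'
from h import *
from scipy.spatial.transform import Rotation as Ro
from scipy.optimize import least_squares
s=bot.get_state()
W=np.array([ray("w2",u/1.25,183/1.25,.066)[:2] for u in (361,438)]); m=W.mean(0)
d=W[1]-W[0]; L=np.linalg.norm(d); n=np.array([-d[1],d[0]])/L
n=n if n@(np.array([.4445,-.265])-m)>0 else -n
print("W",W,L,"centre",m+n*.042,"ang",np.degrees(np.arctan2(n[1],n[0])))
S=np.array([(153,327),(303,330),(319,396),(163,398)])/3+[300,150]
P=np.array([ray("s3",u,v,.066)[:2] for u,v in S]);print("side rim",P,P.mean(0),np.linalg.norm(P-np.roll(P,1,0),axis=1))
R=Ro.from_quat(s["orientation"]).as_matrix();t=s["position"];print("tool y ang",np.degrees(np.arctan2(R[1,1],R[0,1])),t)
# cassette expected in both: bottom corners at z
zb=t[2]-.0747
a=np.arctan2(R[1,1],R[0,1])-np.pi/2;x=np.array([np.cos(a),np.sin(a)]);y=np.array([-x[1],x[0]])
for i in(1,-1):
  for j in (1,-1): print(i,j,(proj("s3",np.array([*(t[:2]+x*i*.028+y*j*.015),zb]))-[300,150])*3)
E
```

```text
W [[ 0.39436848 -0.27357489]
 [ 0.42016347 -0.22182982]] 0.057818107606614544 centre [ 0.44485442 -0.26644025] ang -26.496316654279394
side rim [[ 0.41634513 -0.22604794]
 [ 0.49300622 -0.26221251]
 [ 0.46629266 -0.31616268]
 [ 0.39142836 -0.28590292]] [ 0.44176809 -0.27258151] [0.06483412 0.0847632  0.06020163 0.08074848]
tool y ang 63.52783728597006 [ 0.44558748 -0.26585666  0.19523895]
1 1 [290.20121041 254.14451356]
1 -1 [297.4743814  283.58763813]
-1 1 [185.74935419 251.22637485]
-1 -1 [188.00225368 280.36323162]
```

Emit:
{"api": "send_rows", "payload": {
  "moves": [
    [[0, 0, 0, -0.1, -0.1, -1.5, 1], [0, 0, 0, -0.1, -0.1, -3, 1], [0, 0, 0, -0.1, -0.1, -4.5, 1], [0, 0, 0, -0.1, -0.1, -5.5, 1], [0, 0, 0, -0.1, -0.1, -6.3, 1], [0, 0, 0, -0.1, -0.1, -7, 1], [0, 0, 0, -0.1, -0.1, -7.5, 1], [0, 0, 0, -0.1, -0.1, -7.5, 1]]
  ]
}}

```text
time_s: 8.35
position: [0.4444, -0.2665, 0.1195]
orientation: [0.229, 0.974, 0.0, -0.0]
force: [0.1, 0.5, -2.7]
finger_gap: 0.153
grasp_force: 35.0
```

Emit:
{"api": "send_rows", "payload": {
  "moves": [
    [[0, 0, 0, 0, 0, -0.7, 1], [0, 0, 0, 0, 0, -1.4, 1], [0, 0, 0, 0, 0, -2.1, 1], [0, 0, 0, 0, 0, -2.8, 1], [0, 0, 0, 0, 0, -3.3, 1], [0, 0, 0, 0, 0, -3.6, 1], [0, 0, 0, 0, 0, -3.8, 1], [0, 0, 0, 0, 0, -3.8, 1]]
  ]
}}

```text
time_s: 9.35
position: [0.4445, -0.2665, 0.0817]
orientation: [0.229, 0.974, -0.0, 0.0]
force: [1.4, -0.3, -1.8]
finger_gap: 0.154
grasp_force: 35.0
```

Emit:
{"api": "send_rows", "payload": {
  "moves": [
    [[0, 0, 0, 0, 0, -0.05, 1], [0, 0, 0, 0, 0, -0.1, 1], [0, 0, 0, 0, 0, -0.1, 1], [0, 0, 0, 0, 0, -0.1, 1], [0, 0, 0, 0, 0, -0.15, 1], [0, 0, 0, 0, 0, -0.15, 1], [0, 0, 0, 0, 0, -0.15, 1], [0, 0, 0, 0, 0, -0.15, 1]]
  ]
}}

```text
time_s: 10.35
position: [0.4447, -0.2665, 0.0808]
orientation: [0.229, 0.974, 0.0, 0.0]
force: [-1.5, 0.5, 5.1]
finger_gap: 0.159
grasp_force: 35.0
```

Contact came at exactly the expected height, so I release and retreat.

Emit:
{"api": "send_rows", "payload": {
  "moves": [
    [[0, 0, 0, 0, 0, 0, 0.5], [0, 0, 0, 0, 0, 0, 0.2], [0, 0, 0, 0, 0, 0, 0], [0, 0, 0, 0, 0, 0, -0.2], [0, 0, 0, 0, 0, 0, -0.3], [0, 0, 0, 0, 0, 0, -0.3], [0, 0, 0, 0, 0, 0.5, -0.3], [0, 0, 0, 0, 0, 1.5, -0.3]]
  ]
}}

```text
time_s: 11.35
position: [0.4443, -0.2664, 0.0955]
orientation: [0.229, 0.974, 0.0, -0.0]
force: [0.1, -0.2, 0.1]
finger_gap: 0.646
grasp_force: 0.0
```

Emit:
{"api": "send_rows", "payload": {
  "moves": [
    [[0, 0, 0, 0, 0, 2, -0.3], [0, 0, 0, 0, 0, 4, -0.3], [0, 0, 0, 0, 0, 7, -0.3], [0, 0, 0, 0, 0, 10, -0.3], [0, 0, 0, 0, 0, 13, -0.3], [0, 0, 0, 0, 0, 15, -0.3], [0, 0, 0, 0, 0, 16, -0.3], [0, 0, 0, 0, 0, 16, -0.3]]
  ]
}}

```text
time_s: 12.35
position: [0.4447, -0.2666, 0.2557]
orientation: [0.229, 0.974, 0.0, 0.001]
force: [-0.1, -0.5, 0.2]
finger_gap: 0.656
grasp_force: 0.0
```

```bash
python3 - <<'E'
from h import *
snap("side","s4",(240,120,440,340),2.7)
E
```

```text
(no output)
```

View pics/s4.png

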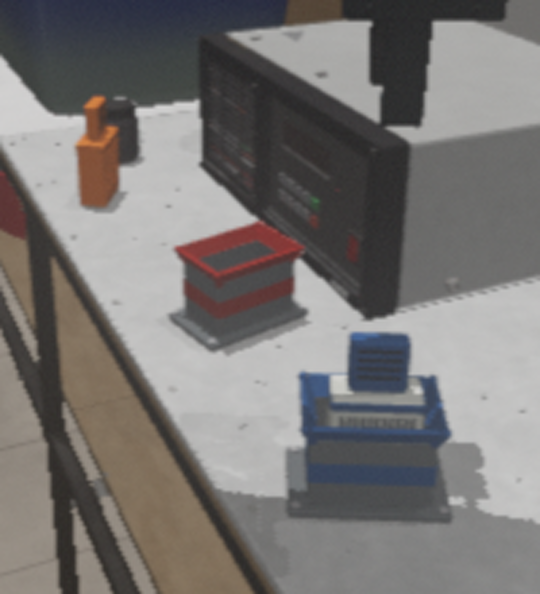

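The picture shows the cassette upright in the blue case, its block top just above the rim and the tab top at about (379,335). The jar, the orange part and the red case are undisturbed.

```bash
python3 - <<'E'
from h import *
for z in (.112,.122): print((proj("s4",np.array([.4445,-.2665,z]))-[240,120])*2.7)
print(bot.sign_off())
E
```

```text
[376.18574583 334.69258188]
[377.26564403 320.02928977]
the job is handed in; nothing more can be done
None
```

The cassette is upright, tab up, on the bottom of the blue case and released. It was lowered rather than dropped, the jar and red case were left alone, and the job was handed in at about 12 s.

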